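Isolate the loaded lapping spindle

ROBOT

A 6-joint arm with a two-finger parallel gripper is mounted at the origin on the work surface. World frame = base frame: x ahead of the robot, y to its left, z up, the work surface at z = 0. Lengths are in m, angles in degrees, forces in N, time in s.
With the tool pointing down it reaches from about 0.25 to 0.725 m from the base axis. Payload 9.7 kg.
Tool frame: the origin (TCP) lies midway between the tips of the shut fingers; the grasp point (between the pads) lies 19 mm behind it; z points along the fingers, y is the line along which they close (so a half turn about z gives the same grasp; the last joint's range is limited). The gripper opens to 85 mm and grips with 20 to 120 N. Pads are 22 mm wide; open, the fingers measure 114 mm over their backs; the gripper's body (76 mm by 85 mm) begins 54 mm behind the grasp point. The pads swing forward as they close: fully open they stand 13 mm farther back than shut.
Start: joints at [-73.224, 4.979, 10.078, 95.1, 0, 90], TCP at [0.159, -0.527, 0.231] pointing down, gripper open.
Joint ranges: [-179.16, 179.16], [-48.56, 103.87], [-65.8, 70.77], [-126.05, 130.52], [-82.76, 87.17], [-180, 180]. Speed limits (degrees/s): [127.2, 127.2, 147.25, 180, 180, 180].

INTERFACE

Orientations are given as [roll, pitch, yaw] about the fixed x, y, z axes, in that order (R = Rz(yaw) Ry(pitch) Rx(roll)).
In Python, from workcell import bot gives the robot as it stands.
- The arm moves only by the shell command python3 -m crank 'ROWS' [FORCE]. ROWS is JSON, a list of rows, each an object with "gripper": the finger opening in mm, from 0 to 85.4; "travel": the shift along the tool's x, y, z in mm, a list of three; "twist": the turn, a rotation vector about the tool's x, y, z in rad, a list of three. In form: [{"gripper": gripper, "travel": [tx, ty, tz], "twist": [rx, ry, rz]}, ...]. A call has 1 to 12 rows; each row shifts and turns the commanded pose from where the row before left it, along the tool's axes as they then stand; what a row does not reach is not made up. A row lasts 1/8 s, in which the tool goes at most 62.5 mm and 10.7 degrees, less where a joint would pass 70% of its speed; a pose out of reach is approached as far as the arm can. A call is refused whole if a number of a shift passes 62.5 or a number of a turn 0.188, either way. A call with a gripper value outside its range is refused whole. The fingers move at their own pace and stop on an object; FORCE is the grip in N (left out, the last holds). Time passes only in rows, so rows that do not move let the fingers close. It gives the time, the measured TCP pose, the force, the opening and the grip force at its end, in the units of the state.
- bot.get_obs(): the state, without advancing time (a new reading comes with each control period).
- bot.camera(name): name is "side" or "top" or "wrist"; returns the picture (400x640x3 uint8, red, green, blue); there is no depth.
- bot.calibration(name): a dict with "vfov" (degrees; the focal length in pixels is half the picture's height over the tangent of half this angle, whatever the lens; pixels are square), "cx", "cy" (the principal point, pixels), "camera_from_world" (4x4, takes a point from world to camera coordinates). Camera axes: x right, y down, z forward; pixel columns grow to the right and rows downward; lengths in m; the calibration is good to about 2 mm. A picture is of the moment at which its call begins: read the wrist's pose just before it. calibration takes no time and is no camera call; for the wrist camera it gives the pose at the moment of the call.
- bot.job_done(): hands the job in; it is judged then, once.
The state is a dict: "time": time; "q": joint angles; "qd": joint speeds; "joint_efforts": joint torques, N m; "ee_pos": TCP position; "tcp_rot": TCP orientation; "wrist_force": force on the tool from outside, world axes, zero at the start; "torque": the same for the moment, N m; "opening": finger opening in m; "grasp_force": force on a finger pad.
Only numpy, scipy, OpenCV 4.12 (cv2) and the standard library are available. Lean on these libraries where they do the work, as an engineer would, in place of code of your own. Each camera call takes 0.05 s, during which the arm holds its last target. There are 200 camera calls.

TASK

First raise the lapping machine's sash fully by its handle and leave it up; then draw the lap rod out of the clamped brass casing by its thin shank and lay it in the wooden V cradle, letting go so you can take it again by its thick barrel. With the thin end of the rod, push the rocker in front of the one spindle that carries a piston all the way over, away from the sash; leave the other three rockers as they are and do not touch any rocker with the gripper. Finish with the rod lying in the cradle again, and do not knock the other things on the bench about.

Things in the scene. Friction and masses are not known exactly. Their poses are not given: they have to be found in the camera images.
- machine: grey lapping machine fixed on the bench, 210 (x) by 250 mm (y), base 30 mm high; origin: centre of its underside on the bench, x points from its front (sash) to its back. Two 20 mm sash posts, 200 mm tall, at x = -85, y = +/-115 mm. Thin bars and a frame 140 to 157 mm above the bench roof the space behind the sash.
- comb (a point): middle of a comb of five upright round steel posts, 23.5 mm diameter, tops 100 mm above the bench, at machine x = -58 mm and y = -80, -40, 0, 40, 80 mm; this point is 70 mm above the bench. Each rocker stands behind its own 16.5 mm gap, which the rod's shank passes and its barrel does not.
- sash (a joint): height of the clear sash in m: 0 closed, 0.10 fully up (its stop). It stays where it is left; lifting takes about 10 N. Closed, its lower edge is 30 mm and its upper edge 156 mm above the bench; fully up there is free space under it from 30 to 130 mm.
- sash_handle (a point): middle of the sash's handle, a level round bar 12 mm thick and 110 mm long, along the machine's y, straight above the sash plane (machine x = -85 mm), 195 mm above the bench when closed, with 33 mm free height below it. Rises with the sash. Axes as the machine's.
- station_loaded: spindle station, one of four in a row along the machine's y (y = -60, -20, 20, 60 mm, order changes). Origin below its rocker's pivot, at machine x = -20 mm, 30 mm above the bench; axes as the machine's. Pivot 12 mm above the origin; black paddle 14 mm wide, 9 thick, rising 50 mm from the pivot. Spindle at x = +68 mm, the only one carrying a piston (25 mm diameter, top 131 mm above the bench).
- rocker_loaded (a joint): angle of the rocker of the loaded station, rad. 0 = leaning 0.4 rad towards the sash (live), 0.8 = leaning 0.4 rad away from the sash (isolated), its stop; it swings about y, stays where it is left and needs about 1.5 N pushed along +x halfway up.
- station_a: spindle station, one of four in a row along the machine's y (y = -60, -20, 20, 60 mm, order changes). Origin below its rocker's pivot, at machine x = -20 mm, 30 mm above the bench; axes as the machine's. Pivot 12 mm above the origin; black paddle 14 mm wide, 9 thick, rising 50 mm from the pivot. Spindle at x = +68 mm, empty.
- station_b: spindle station, one of four in a row along the machine's y (y = -60, -20, 20, 60 mm, order changes). Origin below its rocker's pivot, at machine x = -20 mm, 30 mm above the bench; axes as the machine's. Pivot 12 mm above the origin; black paddle 14 mm wide, 9 thick, rising 50 mm from the pivot. Spindle at x = +68 mm, empty.
- station_c: spindle station, one of four in a row along the machine's y (y = -60, -20, 20, 60 mm, order changes). Origin below its rocker's pivot, at machine x = -20 mm, 30 mm above the bench; axes as the machine's. Pivot 12 mm above the origin; black paddle 14 mm wide, 9 thick, rising 50 mm from the pivot. Spindle at x = +68 mm, empty.
- rocker_a (a joint): angle of the rocker of station_a, rad. 0 = leaning 0.4 rad towards the sash (live), 0.8 = leaning 0.4 rad away from the sash (isolated), its stop; it swings about y, stays where it is left and needs about 1.5 N pushed along +x halfway up.
- rocker_b (a joint): angle of the rocker of station_b, rad. 0 = leaning 0.4 rad towards the sash (live), 0.8 = leaning 0.4 rad away from the sash (isolated), its stop; it swings about y, stays where it is left and needs about 1.5 N pushed along +x halfway up.
- rocker_c (a joint): angle of the rocker of station_c, rad. 0 = leaning 0.4 rad towards the sash (live), 0.8 = leaning 0.4 rad away from the sash (isolated), its stop; it swings about y, stays where it is left and needs about 1.5 N pushed along +x halfway up.
- casing: brass valve casing tube, 100 mm long, outside 27 mm, bore 23 mm, clamped level on a steel block 60 by 50 mm; fixed. Origin: on the bench under the tube's middle; x points along the tube to the mouth from which the shank sticks out. Tube axis 60 mm above the bench.
- lap_rod: cast iron lap rod, 0.24 kg, 200 mm: round barrel 19 mm diameter, 100 mm long, then round steel shank 8 mm diameter, 100 mm long, round end. Origin: on the axis, mid-barrel; x points to the shank's tip (y, z roll with it). Shoulder at x = +50 mm, balance point at +16 mm. At the start its barrel lies loose in the casing, the shank sticking out level about 58 mm above the bench.
- shank_tip (a point): end of the rod's shank, 150 mm from the rod's origin along its x.
- cradle: fixed wooden cradle: base 120 by 70 by 8 mm with two 12 mm thick V rests 84 mm apart (at x = +/-42 mm), V bottoms 40 mm and V tops about 64 mm above the bench, open 48 mm at the top. Origin: centre of its underside; x runs along the rod's lying direction (either way round). The rod lies with its barrel on both rests, shank overhanging.
- cradle_seat (a point): where the middle of the barrel (the rod's origin) belongs when the rod lies in the cradle: above the cradle's origin, 53 mm above the bench.
- piston_a: bystander: standing nickel-plated piston, 25 mm diameter, 98 mm tall; origin under its centre
- piston_b: bystander: standing nickel-plated piston, 25 mm diameter, 98 mm tall; origin under its centre
- bottom_cap: bystander: chrome bottom cap with a stub on top, 34 mm diameter, 28 mm tall; origin under its centre
- compound_tin: bystander: metal tin, 64 mm diameter, 60 mm tall; origin under its centre
- spare_casing: bystander: brass tube standing on end, 30 mm diameter, 100 mm tall; origin under its centre
- oil_bottle: bystander: white bottle, 52 mm diameter, 120 mm tall; origin under its centre
- screwdriver: bystander: screwdriver with wooden handle, lying, 180 mm long; origin about mid-length
There are look-alikes about, which are no part of the job. What is shaped like the casing but red is not meant. Leave any pink look-alike of the cradle alone.

How it is judged:
By the outcome, as a careful person would: the job done as asked, in the order asked, and still so for the second after the job is handed in, with the robot touching nothing.
It also fails if it takes over 66 s, if anything falls off the work surface, if the arm or the gripper's body presses on something with over 40 N, if the wrist force passes 120 N, or if a joint passes its speed limit or range.

## Working session

There is one attempt and no reset: what is moved stays moved. The work goes in short steps, Python scripts to look and compute and a shell command to move; the robot and the scene stay as the last step left them, time stands still between calls to the robot, and variables do not carry over. Pictures are saved under pics/ and viewed, at most 10 in all, crops included, and the job is handed in when it is done.

```bash
ls; mkdir -p pics; cat > h.py <<'E'
import numpy as np, cv2
from workcell import bot
def K(n):
    c=bot.calibration(n); f=200/np.tan(np.radians(c["vfov"])/2)
    return f,c["cx"],c["cy"],np.array(c["camera_from_world"])
def snap(n,tag):
    k=K(n); im=bot.camera(n); cv2.imwrite(f"pics/{tag}.png",im[:,:,::-1]); np.savez(f"pics/{tag}.npz",f=k[0],cx=k[1],cy=k[2],T=k[3]); return im
def load(tag):
    d=np.load(f"pics/{tag}.npz"); return float(d["f"]),float(d["cx"]),float(d["cy"]),d["T"]
def onz(tag,u,v,z):
    f,cx,cy,T=load(tag); R=T[:3,:3]; o=-R.T@T[:3,3]; d=R.T@np.array([(u-cx)/f,(v-cy)/f,1]); return o+d*(z-o[2])/d[2]
def proj(tag,p):
    f,cx,cy,T=load(tag); c=T[:3,:3]@np.array(p)+T[:3,3]; return np.array([cx+f*c[0]/c[2],cy+f*c[1]/c[2]])
E
python3 - <<'E'
from h import *
for n in("top","side"):
    snap(n,n+"0"); f,cx,cy,T=load(n+"0"); print(n,f,cx,cy,-T[:3,:3].T@T[:3,3],T[:3,:3].round(2).tolist())
print(bot.get_obs())
E
```

```text
pics
top 464.6318730200262 325.8321600134357 197.9587895564822 [0.36053153 0.01703036 1.75969512] [[-0.01, -1.0, 0.01], [-0.99, 0.01, -0.12], [0.12, -0.01, -0.99]]
side 365.1875458398126 318.3837407134613 201.77768549999269 [0.49849234 0.7665795  0.86967469] [[-1.0, -0.04, -0.01], [-0.02, 0.69, -0.72], [0.04, -0.72, -0.7]]
{'time': 0.1, 'q': array([-7.32227391e+01,  5.00739139e+00,  1.00405303e+01,  9.50998294e+01,
       -1.73694978e-03,  8.99995862e+01]), 'qd': array([ 0.06626077, -0.13608222,  0.12803614,  0.08593487, -0.05578397,
        0.03925736]), 'joint_efforts': array([-2.44842349e-04, -5.21561229e+01,  4.65652299e+01,  1.59715506e-02,
       -4.93456719e-05, -7.62344854e-06]), 'ee_pos': array([ 0.15869276, -0.52640061,  0.23067307]), 'tcp_rot': array([-1.79933310e+02,  1.73646691e-03,  1.67776767e+01]), 'wrist_force': array([-0.9772135 , -0.52432393, -0.3887438 ]), 'torque': array([-0.00813196,  0.03346362,  0.01484608]), 'grasp_force': 0.0, 'opening': 0.08547481885841544}
```

View pics/top0.png

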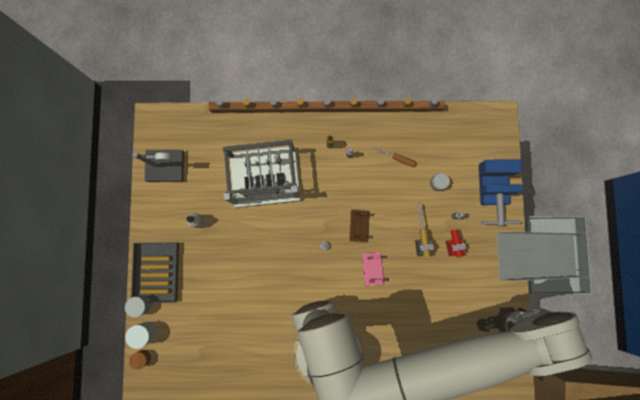

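View pics/side0.png

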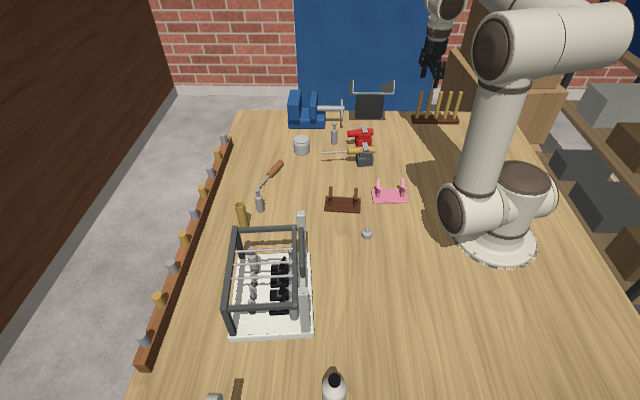

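The top view shows the machine at about (262,172) with its sash towards the robot, the dark cradle at (360,226), the casing at (425,245) with its shank up to (421,206), the pink cradle at (373,268) and the red casing at (457,243). The side view confirms this, with the loaded rocker row at (280,280). Next are rough positions.

```bash
python3 - <<'E'
from h import *
for n,u,v,z in [("mach bl",224,148,.15),("br",293,141,.15),("fl",231,205,.03),("fr",300,199,.03),("cradle",360,226,.03),("casing top",425,243,.07),("tip",421,206,.058),("cas lo",426,255,.07),("red",457,243,.07),("cap?",325,246,.02),("p",459,216,.09)]:
    print(n,onz("top0",u,v,z).round(3))
im=cv2.imread("pics/top0.png")
cv2.imwrite("pics/c1.png",cv2.resize(im[130:215,212:312],None,fx=7,fy=7,interpolation=cv2.INTER_CUBIC))
E
```

```text
mach bl [0.734 0.364 0.15 ]
br [0.758 0.121 0.15 ]
fl [0.544 0.36  0.03 ]
fr [0.565 0.102 0.03 ]
cradle [ 0.462 -0.121  0.03 ]
casing top [ 0.396 -0.353  0.07 ]
tip [ 0.532 -0.345  0.058]
cas lo [ 0.353 -0.355  0.07 ]
red [ 0.395 -0.469  0.07 ]
cap? [0.389 0.009 0.02 ]
p [ 0.492 -0.475  0.09 ]
```

View pics/c1.png

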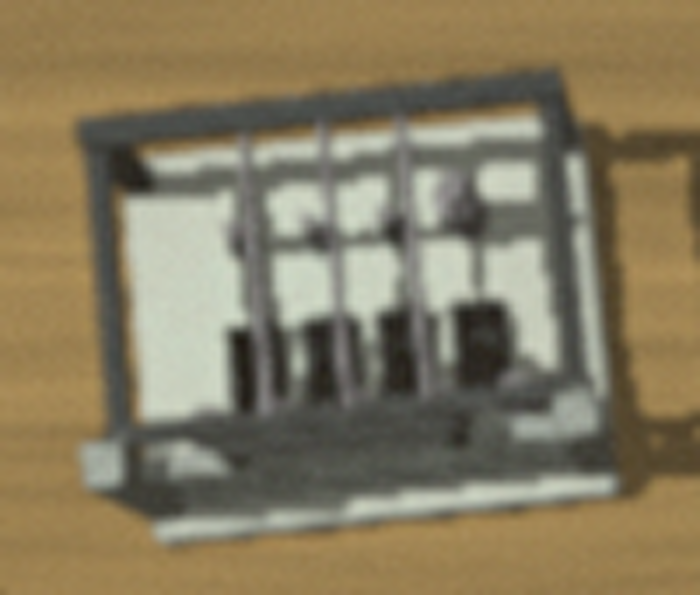

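Magnified, the piston is on the rightmost spindle (about (460,200) in the crop), so the loaded station is at machine y = -60. I'll carry the wrist camera over the casing on the way.

```bash
python3 -m crank '[{"gripper":85,"travel":[0,0,-50],"twist":[0,0,0.1465]},{"gripper":85,"travel":[0,0,-50],"twist":[0,0,0.1465]},{"gripper":85,"travel":[40,-30,0],"twist":[0,0,0]},{"gripper":85,"travel":[40,-30,0],"twist":[0,0,0]},{"gripper":85,"travel":[40,-30,0],"twist":[0,0,0]},{"gripper":85,"travel":[40,-30,0],"twist":[0,0,0]},{"gripper":85,"travel":[40,-30,0],"twist":[0,0,0]},{"gripper":85,"travel":[40,-27,0],"twist":[0,0,0]},{"gripper":85,"travel":[0,0,0],"twist":[0,0,0]},{"gripper":85,"travel":[0,0,0],"twist":[0,0,0]}]'
python3 - <<'E'
from h import *
snap("wrist","w1"); f,cx,cy,T=load("w1"); print(f,-T[:3,:3].T@T[:3,3],T[:3,:3].round(2).tolist())
E
```

```text
time: 1.35
ee_pos: [0.3987, -0.3496, 0.331]
tcp_rot: [-180.0, 0.0, 0.0]
wrist_force: [-0.3, -1.0, -0.2]
opening: 0.0852
grasp_force: 0.0
328.608387824474 [ 0.47457729 -0.34904546  0.47282619] [[0.0, -1.0, -0.0], [-0.95, -0.0, 0.3], [-0.3, 0.0, -0.95]]
```

View pics/w1.png

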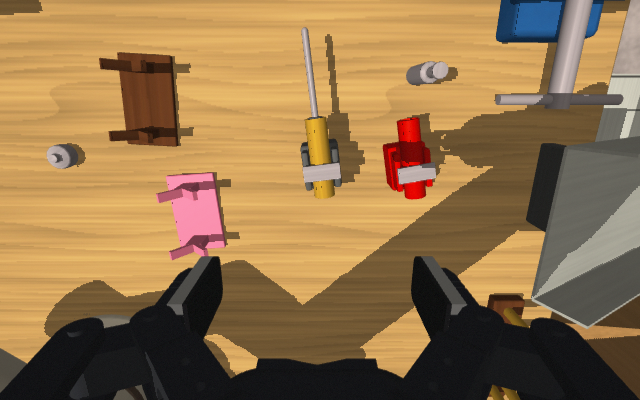

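The wrist view shows the shank running from tip (305,29) to the mouth (315,117), with the casing to (324,196), and the brown cradle about (150,100). I'll enlarge those two.

```bash
python3 - <<'E'
from h import *
im=cv2.imread("pics/w1.png")
a=cv2.resize(im[40:160,90:200],None,fx=3.6,fy=3.6,interpolation=cv2.INTER_CUBIC)
b=cv2.resize(im[15:205,285:355],None,fx=3,fy=3,interpolation=cv2.INTER_CUBIC)
c=np.zeros((580,620,3),np.uint8); c[:a.shape[0],:a.shape[1]]=a; c[:b.shape[0],405:405+b.shape[1]]=b
cv2.imwrite("pics/c2.png",c)
E
```

```text
(no output)
```

View pics/c2.png

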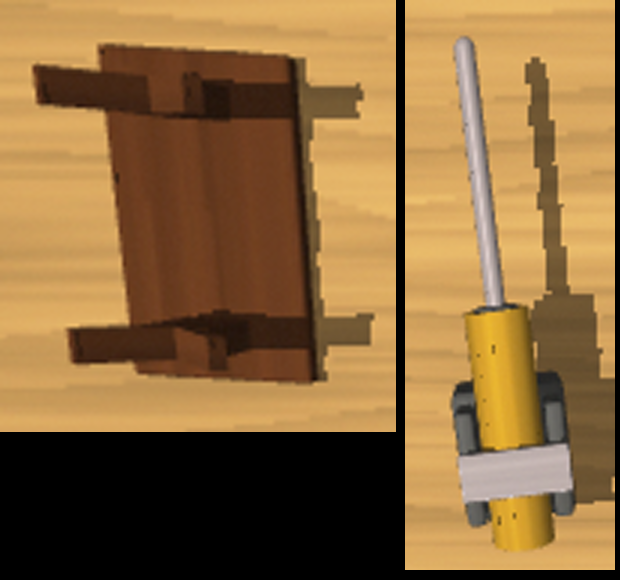

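```bash
python3 - <<'E'
from h import *
P=[onz("w1",90+u/3.6,40+v/3.6,.008) for u,v in [(100,44),(292,57),(313,382),(137,374)]]
for p in P: print(p.round(4))
P=np.array(P); c=P.mean(0); d=(P[0]+P[1]-P[2]-P[3]); print("cradle",c.round(4),np.degrees(np.arctan2(d[1],d[0])), [np.linalg.norm(P[i]-P[(i+1)%4]).round(3) for i in range(4)])
g=lambda u,v,z:onz("w1",285+(u-405)/3,15+v/3,z)
a,b=g(463,39,.058),g(494,306,.058); d=a-b; print("tip",a,"mouth",b,np.linalg.norm(d),np.degrees(np.arctan2(d[1],d[0])))
a,b=g(499,309,.0735),g(524,545,.0735); d=a-b; print("tube",a,b,np.linalg.norm(d),np.degrees(np.arctan2(d[1],d[0])))
E
```

```text
[ 0.5276 -0.0899  0.008 ]
[ 0.5233 -0.1588  0.008 ]
[ 0.4055 -0.1516  0.008 ]
[ 0.4086 -0.083   0.008 ]
cradle [ 0.4662 -0.1208  0.008 ] -3.3985258456152683 [np.float64(0.069), np.float64(0.118), np.float64(0.069), np.float64(0.119)]
tip [ 0.54742627 -0.33487833  0.058     ] mouth [ 0.44879103 -0.34655672  0.058     ] 0.09932419284798752 6.752372797905741
tube [ 0.44860429 -0.34862125  0.0735    ] [ 0.351162   -0.35927746  0.0735    ] 0.09802323466298427 6.241016169598687
```

```bash
python3 -m crank '[{"gripper":85,"travel":[5,-50,0],"twist":[0,0,0]},{"gripper":85,"travel":[5,-55,0],"twist":[0,0,0]},{"gripper":85,"travel":[5,-55,0],"twist":[0,0,0]},{"gripper":85,"travel":[5,-55,0],"twist":[0,0,0]},{"gripper":85,"travel":[5,-55,0],"twist":[0,0,0]},{"gripper":85,"travel":[5,-55,0],"twist":[0,0,0]},{"gripper":85,"travel":[5,-55,0],"twist":[0,0,0]},{"gripper":85,"travel":[5,-55,0],"twist":[0,0,0]},{"gripper":85,"travel":[5,-55,0],"twist":[0,0,0]},{"gripper":85,"travel":[5,-55,0],"twist":[0,0,0]},{"gripper":85,"travel":[0,-35,0],"twist":[0,0,0]},{"gripper":85,"travel":[0,0,0],"twist":[0,0,0]}]'
python3 - <<'E'
from h import *
im=snap("wrist","w2")
cv2.imwrite("pics/w2c.png",cv2.resize(im[:260,:,::-1],(800,325),interpolation=cv2.INTER_CUBIC))
E
```

```text
time: 2.9
ee_pos: [0.4464, 0.101, 0.3405]
tcp_rot: [-174.4, 0.1, 9.4]
wrist_force: [-0.2, -0.0, -0.6]
opening: 0.0845
grasp_force: 0.0
```

View pics/w2c.png

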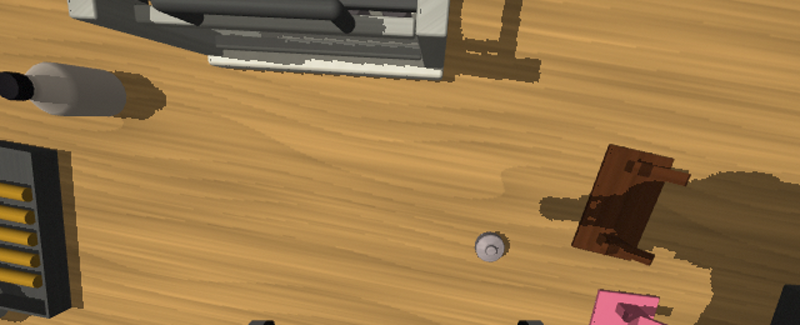

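The picture shows the handle only at the top edge (200,8 in the full image), and the tool tilted because the move was joint-limited. I'll correct the tilt and shift forward.

```bash
cat >> h.py <<'E'
from scipy.spatial.transform import Rotation as Rn
def need(pos,yaw):
    """prints rotation vector (tool) and then translation in the final tool frame"""
    o=bot.get_obs(); R=Rn.from_euler("xyz",o["tcp_rot"],degrees=True); D=Rn.from_euler("xyz",[180,0,yaw],degrees=True)
    dp=np.array(pos)-o["ee_pos"]
    print("t%.2f"%o["time"],"rv",(R.inv()*D).as_rotvec().round(4),"final-frame mm",(D.inv().apply(dp)*1e3).round(1),"q",o["q"].round(0))
E
python3 -m crank '[{"gripper":85,"travel":[0,0,0],"twist":[0,0,0]}]'
python3 -c "
from h import *
need([.5,.23,.34],4.7)"
```

```text
time: 3.08
ee_pos: [0.4464, 0.1005, 0.3404]
tcp_rot: [-174.5, 0.1, 9.3]
wrist_force: [-0.5, 0.2, 0.6]
opening: 0.0849
grasp_force: 0.0
t3.08 rv [-0.0967  0.0053  0.0802] final-frame mm [  64.  -124.6    0.4] q [  9.  -4.  14. 107.   6. 180.]
```

```bash
python3 -m crank '[{"gripper":85,"travel":[0,0,0],"twist":[-0.0967,0.005,-0.08]},{"gripper":85,"travel":[0,0,0],"twist":[0,0,-0.1565]},{"gripper":85,"travel":[0,0,0],"twist":[0,0,-0.1565]},{"gripper":85,"travel":[0,0,0],"twist":[0,0,-0.1565]},{"gripper":85,"travel":[0,0,0],"twist":[0,0,-0.1565]},{"gripper":85,"travel":[0,0,0],"twist":[0,0,-0.1565]},{"gripper":85,"travel":[0,0,0],"twist":[0,0,-0.1565]},{"gripper":85,"travel":[0,0,0],"twist":[0,0,-0.1565]},{"gripper":85,"travel":[0,0,0],"twist":[0,0,-0.1565]},{"gripper":85,"travel":[40,25,0],"twist":[0,0,-0.1565]},{"gripper":85,"travel":[40,25,0],"twist":[0,0,0]},{"gripper":85,"travel":[0,0,0],"twist":[0,0,0]}]'
python3 - <<'E'
from h import *
im=snap("wrist","w3")
need([.57,.24,.34],94.7)
E
```

```text
time: 4.58
ee_pos: [0.4971, 0.1826, 0.3391]
tcp_rot: [179.7, -0.0, 94.7]
wrist_force: [-0.2, 0.1, 0.1]
opening: 0.0853
grasp_force: 0.0
t4.62 rv [ 0.0054 -0.0007 -0.0005] final-frame mm [52.3 78.1 -0.2] q [ 20.   6.  23. 107.  -0. 105.]
```

View pics/w3.png

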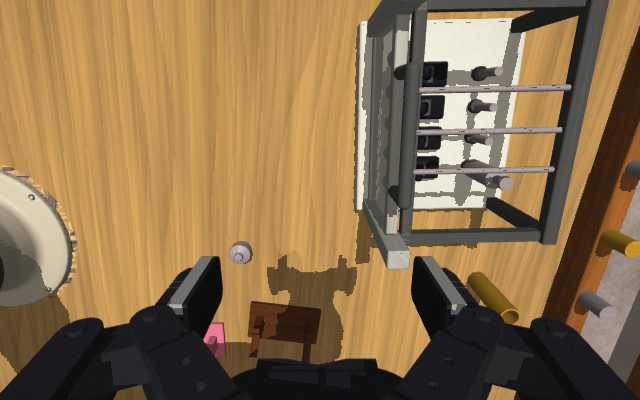

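The wrist picture shows the handle bar from (412,63) to (408,207), the right post top at (398,258) and the base front edge from (363,22) to (358,209). The piston is on the lowest spindle (490,178), confirming station y = -60.

```bash
python3 - <<'E'
from h import *
a,b=onz("w3",412.5,63,.195),onz("w3",407.5,207,.195); d=a-b
print("handle",a,b,(a+b)/2,np.linalg.norm(d),np.degrees(np.arctan2(-d[0],d[1])))
p=onz("w3",398,258,.2);print("post",p)
a,b=onz("w3",361,22,.03),onz("w3",357.5,209,.03); d=a-b
print("base",a,b,(a+b)/2,np.linalg.norm(d),np.degrees(np.arctan2(-d[0],d[1])))
im=cv2.imread("pics/w3.png")
cv2.imwrite("pics/c3.png",cv2.resize(im[:280,340:520],None,fx=2.14,fy=2.14,interpolation=cv2.INTER_CUBIC))
E
```

```text
handle [0.56691302 0.29041796 0.195     ] [0.58311872 0.16810375 0.195     ] [0.57501587 0.22926086 0.195     ] 0.12338310359268496 7.547293193562677
post [0.58088978 0.11821037 0.2       ]
base [0.54000738 0.34983755 0.03      ] [0.56481129 0.10685553 0.03      ] [0.55240934 0.22834654 0.03      ] 0.24424474331510213 5.828634505611906
```

View pics/c3.png

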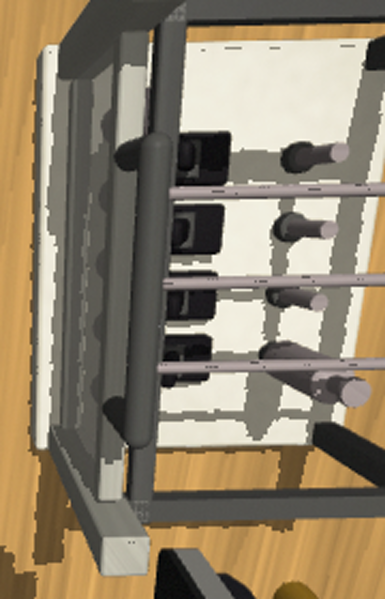

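```bash
python3 - <<'E'
from h import *
g=lambda u,v,z:onz("w3",340+u/2.14,v/2.14,z)
def rep(n,a,b):
    d=a-b; print(n,((a+b)/2).round(4),np.linalg.norm(d).round(4),np.degrees(np.arctan2(-d[0],d[1])).round(2)); return (a+b)/2
h=rep("handle",g(154,137,.195),g(138,440,.195))
b=rep("base",g(46,46,.03),g(35,449,.03))
pist=g(354,391,.131);print("piston",pist.round(4)); p=g(125,557,.2); print("post",p.round(4))
# bar pixel vs. hypotheses
for yaw in(5,6,7,8):
    c,s=np.cos(np.radians(yaw)),np.sin(np.radians(yaw)); R=np.array([[c,-s],[s,c]])
    print(yaw,"origin from handle",(h[:2]-R@[-.085,0]).round(4),"base",(b[:2]-R@[-.105,0]).round(4),"post",(p[:2]-R@[-.085,-.115]).round(4),"pist",(pist[:2]-R@[.048,-.06]).round(4))
E
```

```text
handle [0.5734 0.2294 0.195 ] 0.1212 6.41
base [0.5519 0.228  0.03  ] 0.246 5.31
piston [0.7072 0.1845 0.131 ]
post [0.5817 0.1158 0.2   ]
5 origin from handle [0.658  0.2368] base [0.6565 0.2371] post [0.6563 0.2378] pist [0.6542 0.2401]
6 origin from handle [0.6579 0.2383] base [0.6563 0.2389] post [0.6542 0.2391] pist [0.6532 0.2392]
7 origin from handle [0.6577 0.2398] base [0.6561 0.2408] post [0.652  0.2404] pist [0.6523 0.2382]
8 origin from handle [0.6575 0.2413] base [0.6559 0.2426] post [0.6498 0.2416] pist [0.6513 0.2373]
```

```bash
python3 -m crank '[{"gripper":70,"travel":[20,40,0],"twist":[0,0,-0.014]},{"gripper":70,"travel":[20,40,0],"twist":[0,0,0]},{"gripper":70,"travel":[0,0,40],"twist":[0,0,0]},{"gripper":70,"travel":[0,0,50],"twist":[0,0,0]},{"gripper":70,"travel":[0,0,50],"twist":[0,0,0]},{"gripper":70,"travel":[0,0,23],"twist":[0,0,0]},{"gripper":70,"travel":[0,0,0],"twist":[0,0,0]},{"gripper":4,"travel":[0,0,0],"twist":[0,0,0]},{"gripper":4,"travel":[0,0,0],"twist":[0,0,0]},{"gripper":4,"travel":[0,0,0],"twist":[0,0,0]},{"gripper":4,"travel":[0,0,0],"twist":[0,0,0]},{"gripper":4,"travel":[0,0,0],"twist":[0,0,0]}]' 60
```

```text
time: 6.12
ee_pos: [0.5707, 0.2281, 0.1786]
tcp_rot: [179.9, -0.1, 95.5]
wrist_force: [-17.0, -1.1, 3.2]
opening: 0.0099
grasp_force: 58.3
```

```bash
python3 -m crank '[{"gripper":4,"travel":[0,-2,0],"twist":[0,0,0]},{"gripper":4,"travel":[0,0,-15],"twist":[0,0,0]},{"gripper":4,"travel":[0,0,-20],"twist":[0,0,0]},{"gripper":4,"travel":[0,0,-20],"twist":[0,0,0]},{"gripper":4,"travel":[0,0,-20],"twist":[0,0,0]},{"gripper":4,"travel":[0,0,-15],"twist":[0,0,0]},{"gripper":4,"travel":[0,0,-8],"twist":[0,0,0]},{"gripper":4,"travel":[0,0,0],"twist":[0,0,0]}]' 60
```

```text
time: 7.12
ee_pos: [0.5704, 0.2279, 0.2711]
tcp_rot: [-179.9, 0.1, 95.4]
wrist_force: [2.1, 2.2, -35.8]
opening: 0.0096
grasp_force: 62.8
```

```bash
python3 -m crank '[{"gripper":4,"travel":[0,0,-3],"twist":[0,0,0]},{"gripper":4,"travel":[0,0,0],"twist":[0,0,0]}]' 60; python3 -m crank '[{"gripper":4,"travel":[0,0,-4],"twist":[0,0,0]},{"gripper":4,"travel":[0,0,0],"twist":[0,0,0]}]' 60
```

```text
time: 7.38
ee_pos: [0.5702, 0.2277, 0.2717]
tcp_rot: [-179.7, 0.1, 95.4]
wrist_force: [4.6, 1.8, -48.5]
opening: 0.0102
grasp_force: 60.9
time: 7.62
ee_pos: [0.5701, 0.2276, 0.2728]
tcp_rot: [-179.4, 0.2, 95.4]
wrist_force: [5.3, 3.3, -63.3]
opening: 0.01
grasp_force: 59.3
```

```bash
python3 -m crank '[{"gripper":4,"travel":[0,0,9],"twist":[0,0,0]},{"gripper":4,"travel":[0,0,0],"twist":[0,0,0]}]' 60; python3 -m crank '[{"gripper":60,"travel":[0,0,0],"twist":[0,0,0]},{"gripper":60,"travel":[0,0,0],"twist":[0,0,0]},{"gripper":60,"travel":[0,0,0],"twist":[0,0,0]},{"gripper":60,"travel":[0,0,-30],"twist":[0,0,0]},{"gripper":60,"travel":[0,0,-40],"twist":[0,0,0]},{"gripper":60,"travel":[-20,-30,-30],"twist":[0,0,0]},{"gripper":60,"travel":[-20,-40,0],"twist":[0,0,0]},{"gripper":60,"travel":[0,0,0],"twist":[0,0,0]}]'
python3 - <<'E'
from h import *
im=snap("side","s1").astype(int); i0=cv2.imread("pics/side0.png")[:,:,::-1].astype(int)
for z in(.195,.289,.295):
    print(z,[proj("s1",[.573-.0053*k/.055*1,.23+k,z]).round(1).tolist() for k in(-.055,.055)])
w=snap("wrist","w4"); need([.5,.2,.4],95.5)
for k in(-.055,.055): print([proj("w4",[.573-.096*k,.23+k,z]).round(1).tolist() for z in(.288,.295)])
g=lambda a:a[225:345:3,270:345:1].sum(2)//3
a=im[200:340,285:330].sum(2)//3
for v in range(0,140,4): print(200+v,' '.join('%3d'%x for x in a[v,::2]))
E
```

```text
time: 7.88
ee_pos: [0.5705, 0.2277, 0.2725]
tcp_rot: [179.8, -0.0, 95.4]
wrist_force: [0.9, -0.7, -28.0]
opening: 0.0096
grasp_force: 62.6
time: 8.88
ee_pos: [0.5022, 0.1801, 0.3763]
tcp_rot: [179.4, -0.1, 95.4]
wrist_force: [0.7, -0.0, 0.8]
opening: 0.0599
grasp_force: 0.0
0.195 [[299.8, 231.1], [300.5, 268.2]]
0.289 [[297.8, 203.8], [298.4, 241.2]]
0.295 [[297.7, 201.9], [298.3, 239.3]]
t8.97 rv [ 0.0097 -0.002  -0.0013] final-frame mm [ 19.   -2.3 -25. ] q [ 20.   9.  31. 112.  -0. 104.]
[[414.0, 220.5], [416.8, 223.9]]
[[428.7, 61.8], [432.4, 60.7]]
200 168 164 160 167 173 173 143 119 146 158 158 153 169 162  85  88  95  95  95  91  52  38  42
204 169 160 162 170 171 174  90 104  89 159 157 155 168 161 157  87  94  94  93  92  36  39  41
208 168 159 164 170 170 173  87 105  80 160 156 158 167 160 157 164  88  94  91  92  35  40  40
212 167 162 164 170 170 174  86 104  79 122 153 163 166 158 157 166  85  93  88  95  92  88  90
216 164 162 165 166 172 170  84 104  82 124 154 167  90  83 117  89  90  89  90  93  92  93  91
220 166 162 166 163 176 172  81 105  83 118 138 168  91  86 
[... 2119 characters left out ...]
 164 163 161 166 158 165 169
312  41  32  94 135 139 133 111 128 159 154 155 154 128 225  95 170 162 165 163 166 160 167 170
316 229 229 222 128 136 132 111 194 159 154 155 155 112 230  99 170 156 166 165 166 160 168 169
320 226 225 225 215 197 168 219 223 157 157 157 154 136 229 135 169 155 166 167 158 161 170 167
324 226 225 225 225 224 224 224 225 156 156 156 155 156 230 175 165 157 166 169 158 163 170 162
328 224 225 224 223 225 224 222 224 161 157 156 156 156 226 197 166 159 167 169 155 165 169 162
332 223 225 225 226 226 227 228 232 189 173 196 196 199 236 211 156 162 167 168 159 165 168 162
336 187 187 187 186 185 185 186 186 184 184 183 183 183 182 166 156 164 167 163 161 166 160 164
```

```bash
python3 - <<'E'
from h import *
a=cv2.imread("pics/side0.png").astype(int).mean(2).astype(int); b=cv2.imread("pics/s1.png").astype(int).mean(2).astype(int)
for v in list(range(196,204))+list(range(236,258)): print(v,b[v,294:312:2], "|",v+29,a[v+29,296:314:2])
E
```

```text
196 [174 169 172 171 163 159 156 160 170] | 225 [105 159 175 181 154 161 162 153 156]
197 [175 170 172 171 162 159 155 161 169] | 226 [ 98 159 139 149 154 162 162 151 156]
198 [174 169 173 172 160 160 155 161 168] | 227 [ 93 140 102  99 153 164 162 151 157]
199 [174 170 152 174 161 159 154 161 169] | 228 [ 73 116  97  82 154 163 164 151 158]
200 [174 169 115 128 161 159 153 162 168] | 229 [ 49 109 100  84 156 164 164 152 159]
201 [173 151 102  95 145 159 152 163 166] | 230 [ 69 107 101  86 123 167 165 152 160]
202 [173 122 104  91 141 159 152 163 167] | 231 [103 106 100  84 109 116 166 153 161]
203 [174 112 105  91 142 159 152 164 165] | 232 [113 102 102  84 113  81 169 153 162]
236 [106 117  97 104  78  99  82 175 158] | 265 [ 88 134 100 112  82 149 224 159 160]
237 [107 119  96 102  79  99  82 174 159] | 266 [ 84 134  96 107  71 150 224 181 161]
238 [106 121 101 109  82 102  83 174 158] | 267 [ 86 134  76  90  59 151 223 192 162]
239 [107  90 105 120  83 101  81 175 159] | 268 [ 87 133  67  79  60 136 224 197 162]
240 [107  72 101 113  76  98  90 174 161] | 269 [ 86 137  65  77  63
[... 779 characters left out ...]
227 207 166]
250 [105  73  68  80  71 107 110 175 166] | 279 [ 97 136 176 189 190 112 227 208 165]
251 [105  77  66  80  69 107 111 171 164] | 280 [ 90 136 193 187 189 102 225 211 165]
252 [104  82  93  76  76 107 113 226 163] | 281 [ 89 125 160 186 189 102 224 212 165]
253 [105  82 148 100 136  98 134 235 152] | 282 [ 89 121 178 186 188 103 223 212 165]
254 [103  82 160 183 186  96 129 230 110] | 283 [ 90 122 187 187 186 105 225 213 163]
255 [102  84 153 195 194  96 112 231  91] | 284 [ 90 110 185 186 184 104 227 214 163]
256 [102  77 149 193 193  95 108 234 123] | 285 [ 91 105 182 186 185 104 226 216 162]
257 [100  72 149 193 193  95 128 235 132] | 286 [ 90 103 179 186 163  96 224 217 161]
```

By pixel positions the sash bar in the side view now sits where z = 0.295 predicts, and the 63 N reading shows it is at its stop (it started slightly raised). Next is the rod: turn to the flipped yaw.

```bash
python3 -m crank '[{"gripper":60,"travel":[0,-20,0],"twist":[0,0,-0.159]},{"gripper":60,"travel":[0,0,0],"twist":[0,0,-0.159]},{"gripper":60,"travel":[0,0,0],"twist":[0,0,-0.159]},{"gripper":60,"travel":[0,0,0],"twist":[0,0,-0.159]},{"gripper":60,"travel":[0,0,0],"twist":[0,0,-0.159]},{"gripper":60,"travel":[0,0,0],"twist":[0,0,-0.159]},{"gripper":60,"travel":[0,0,0],"twist":[0,0,-0.159]},{"gripper":60,"travel":[0,20,0],"twist":[0,0,-0.159]},{"gripper":60,"travel":[0,40,0],"twist":[0,0,-0.159]},{"gripper":60,"travel":[0,50,0],"twist":[0,0,-0.159]},{"gripper":60,"travel":[0,50,0],"twist":[0,0,0]},{"gripper":60,"travel":[0,50,0],"twist":[0,0,0]}]'
python3 -c "
from h import *
need([.4667,-.3445,.2],186.5)"
```

```text
time: 10.48
ee_pos: [0.4908, 0.389, 0.3735]
tcp_rot: [179.9, 0.4, -173.5]
wrist_force: [0.7, 0.5, 0.5]
opening: 0.0598
grasp_force: 0.0
t10.47 rv [0.0012 0.0072 0.0007] final-frame mm [ 107.  -726.   173.5] q [ 38.  24.  50. 116.  -0.  32.]
```

```bash
python3 -m crank '[{"gripper":60,"travel":[9,-55,0],"twist":[0,0.007,0]},{"gripper":60,"travel":[9,-60,0],"twist":[0,0,0]},{"gripper":60,"travel":[9,-60,0],"twist":[0,0,0]},{"gripper":60,"travel":[9,-60,0],"twist":[0,0,0]},{"gripper":60,"travel":[9,-60,0],"twist":[0,0,0]},{"gripper":60,"travel":[9,-60,0],"twist":[0,0,0]},{"gripper":60,"travel":[9,-60,0],"twist":[0,0,0]},{"gripper":60,"travel":[9,-60,0],"twist":[0,0,0]},{"gripper":60,"travel":[9,-60,20],"twist":[0,0,0]},{"gripper":60,"travel":[9,-60,40],"twist":[0,0,0]},{"gripper":60,"travel":[9,-60,50],"twist":[0,0,0]},{"gripper":60,"travel":[8,-60,60],"twist":[0,0,0]}]'
python3 -c "
from h import *
need([.4667,-.3445,.2],186.5)
im=snap('wrist','w5')
for x in (.48,.5,.52):
    p=proj('w5',[x,-.3466+(x-.4488)*.114,.058]); v=int(round(p[1])); print(p.round(1), im[v,int(p[0])-22:int(p[0])+23].mean(1).astype(int))
"
```

```text
time: 11.98
ee_pos: [0.4673, -0.2997, 0.2343]
tcp_rot: [180.0, 0.1, -173.5]
wrist_force: [0.5, -0.3, 1.3]
opening: 0.0598
grasp_force: 0.0
t11.97 rv [0.0007 0.0011 0.0002] final-frame mm [  5.6 -44.5  34.3] q [-33.   6.  11.  95.   0. -39.]
[271.1 182.7] [145  74  75  77  76  74  75  75  78 145 147 147 145 145 145 145 149 152
 148  99 138 162 175 187 171 161 143 157 156 155 154 157 163 163 164 166
 165 164 165 165 165 167 168 169 169]
[271.9 201.8] [154 152  78  80  80  80  79  80  80  83 152 154 153 153 154 155 155 154
 155 153  94 134 160 173 183 170 162 143 156 155 157 156 156 155 155 155
 155 156 155 156 155 156 156 155 154]
[272.7 220.2] [162 162 162 161  84  84  83  83  84  84  88 163 162 162 162 162 161 163
 162 159  94 136 160 175 181 168  85 142 159 160 160 159 160 160 160 160
 160 160 160 159 159 159 159 159 159]
```

```bash
python3 -m crank '[{"gripper":45,"travel":[3,-25,0],"twist":[0,0,0]},{"gripper":45,"travel":[3,-19.5,20],"twist":[0,0,0]},{"gripper":45,"travel":[0,0,50],"twist":[0,0,0]},{"gripper":45,"travel":[0,0,50],"twist":[0,0,0]},{"gripper":45,"travel":[0,0,45],"twist":[0,0,0]},{"gripper":45,"travel":[0,0,30],"twist":[0,0,0]},{"gripper":45,"travel":[0,0,0],"twist":[0,0,0]}]'
python3 -c "
from h import *
need([.4667,-.3445,.039],186.5)"
```

```text
time: 12.9
ee_pos: [0.4644, -0.3409, 0.0371]
tcp_rot: [179.7, -0.2, -173.4]
wrist_force: [-0.7, 0.1, 0.8]
opening: 0.0451
grasp_force: 0.0
t12.90 rv [ 0.0048 -0.0036  0.0011] final-frame mm [-1.8 -3.8 -1.9] q [-36.  10.  -6.  74.   0. -43.]
```

```bash
python3 -m crank '[{"gripper":45,"travel":[-1.8,-3.8,-1.9],"twist":[0.0048,-0.0036,0]},{"gripper":45,"travel":[0,0,0],"twist":[0,0,0]}]'; python3 -m crank '[{"gripper":2,"travel":[0,0,0],"twist":[0,0,0]},{"gripper":2,"travel":[0,0,0],"twist":[0,0,0]},{"gripper":2,"travel":[0,0,0],"twist":[0,0,0]},{"gripper":2,"travel":[0,0,0],"twist":[0,0,0]}]' 100
```

```text
time: 13.15
ee_pos: [0.469, -0.3465, 0.0444]
tcp_rot: [-179.7, 0.4, -173.5]
wrist_force: [-0.5, 1.3, -1.3]
opening: 0.0449
grasp_force: 0.0
time: 13.65
ee_pos: [0.4681, -0.3458, 0.0429]
tcp_rot: [-179.8, 0.3, -173.5]
wrist_force: [-0.4, 1.4, 4.2]
opening: 0.0043
grasp_force: 98.0
```

```bash
python3 -m crank '[{"gripper":2,"travel":[-8,0,-0.5],"twist":[0,0,0]},{"gripper":2,"travel":[-14,0,-0.5],"twist":[0,0,0]},{"gripper":2,"travel":[-18,0,0],"twist":[0,0,0]},{"gripper":2,"travel":[-18,0,0],"twist":[0,0,0]},{"gripper":2,"travel":[-18,0,0],"twist":[0,0,0]},{"gripper":2,"travel":[-18,0,0],"twist":[0,0,0]},{"gripper":2,"travel":[-16,0,0],"twist":[0,0,0]},{"gripper":2,"travel":[-12,0,0],"twist":[0,0,0]},{"gripper":2,"travel":[0,0,0],"twist":[0,0,0]}]' 100
python3 -c "
from h import *
need([.58,-.33,.039],186.5)"
```

```text
time: 14.78
ee_pos: [0.5898, -0.3312, 0.043]
tcp_rot: [-179.8, 0.2, -173.4]
wrist_force: [-0.9, -0.7, -2.7]
opening: 0.0044
grasp_force: 97.8
t14.78 rv [-0.0029  0.0032  0.0016] final-frame mm [9.6 2.3 4. ] q [-29.  22.  10.  77.  -0. -36.]
```

```bash
python3 -m crank '[{"gripper":2,"travel":[0,0,-20],"twist":[0,0,0]},{"gripper":2,"travel":[0,0,-35],"twist":[0,0,0]},{"gripper":2,"travel":[0,0,-35],"twist":[0,0,0]},{"gripper":2,"travel":[0,0,-35],"twist":[0,0,0]},{"gripper":2,"travel":[0,0,-20],"twist":[0,0,0.086]},{"gripper":2,"travel":[0,0,0],"twist":[0,0,0.0867]},{"gripper":2,"travel":[10,30,0],"twist":[0,0,0]},{"gripper":2,"travel":[10,40,0],"twist":[0,0,0]},{"gripper":2,"travel":[10,40,0],"twist":[0,0,0]},{"gripper":2,"travel":[10,40,0],"twist":[0,0,0]},{"gripper":2,"travel":[10,30,0],"twist":[0,0,0]},{"gripper":2,"travel":[5,25,0],"twist":[0,0,0]}]'
python3 -c "
from h import *
need([.5361,-.125,.13],176.6)"
```

```text
time: 16.27
ee_pos: [0.5448, -0.1225, 0.1902]
tcp_rot: [-179.8, 0.4, 176.6]
wrist_force: [0.5, 0.5, -2.8]
opening: 0.0041
grasp_force: 98.0
t16.27 rv [-0.0033  0.0065  0.0006] final-frame mm [ 8.5 -3.  60.2] q [-13.   5.   6.  90.  -0.  -9.]
```

```bash
python3 -m crank '[{"gripper":2,"travel":[8.5,-3,20],"twist":[-0.003,0.006,0]},{"gripper":2,"travel":[0,0,20],"twist":[0,0,0]},{"gripper":2,"travel":[0,0,20],"twist":[0,0,0]},{"gripper":2,"travel":[0,0,0],"twist":[0,0,0]},{"gripper":2,"travel":[0,0,0],"twist":[0,0,0]}]'
python3 - <<'E'
from h import *
need([.5361,-.125,.13],176.6)
w=snap("wrist","w6"); s=snap("side","s2")
p=proj("s2",[.5,-.12,.1]); u,v=int(p[0]),int(p[1]); print(u,v)
a=cv2.resize(w[:,140:460],(480,600),interpolation=cv2.INTER_CUBIC)
b=cv2.resize(s[v-75:v+75,u-40:u+40],(320,600),interpolation=cv2.INTER_CUBIC)
cv2.imwrite("pics/c4.png",np.hstack([a,b])[:,:,::-1])
E
```

```text
time: 16.9
ee_pos: [0.5372, -0.1263, 0.1298]
tcp_rot: [-180.0, 0.0, 176.6]
wrist_force: [-0.0, 0.5, -3.2]
opening: 0.0043
grasp_force: 98.0
t16.90 rv [-0.0002  0.0003  0.0003] final-frame mm [ 1.1  1.2 -0.2] q [-13.   4.  -2.  84.  -0. -10.]
332 182
```

View pics/c4.png

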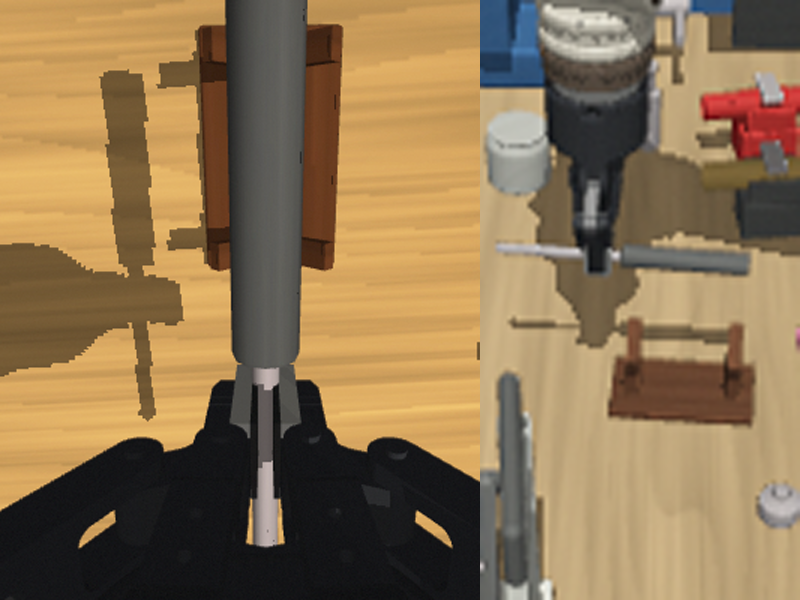

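The picture shows the rod held level, with its barrel centred over the cradle in both views (wrist crop axis about x = 266 against the cradle middle at 270). Lowering now.

```bash
python3 -m crank '[{"gripper":2,"travel":[1.1,1.2,20],"twist":[0,0,0]},{"gripper":2,"travel":[0,0,30],"twist":[0,0,0]},{"gripper":2,"travel":[0,0,20],"twist":[0,0,0]},{"gripper":2,"travel":[0,0,10],"twist":[0,0,0]},{"gripper":2,"travel":[0,0,6],"twist":[0,0,0]},{"gripper":2,"travel":[0,0,0],"twist":[0,0,0]},{"gripper":2,"travel":[0,0,0],"twist":[0,0,0]}]'
python3 -c "
from h import *
need([.5361,-.125,.038],176.6)"
```

```text
time: 17.88
ee_pos: [0.5362, -0.1248, 0.0428]
tcp_rot: [-180.0, -0.0, 176.6]
wrist_force: [0.1, -0.7, -2.3]
opening: 0.0041
grasp_force: 98.1
t17.88 rv [-0.0001 -0.0005  0.0007] final-frame mm [ 0.1 -0.2  4.8] q [-13.   6. -10.  74.  -0. -10.]
```

```bash
python3 -m crank '[{"gripper":2,"travel":[0,0,3],"twist":[0,0,0]},{"gripper":2,"travel":[0,0,0],"twist":[0,0,0]}]';python3 -m crank '[{"gripper":2,"travel":[0,0,2],"twist":[0,0,0]},{"gripper":2,"travel":[0,0,0],"twist":[0,0,0]}]'
```

```text
time: 18.12
ee_pos: [0.5363, -0.1246, 0.0396]
tcp_rot: [180.0, -0.0, 176.6]
wrist_force: [0.1, 1.1, 1.5]
opening: 0.0045
grasp_force: 98.7
time: 18.38
ee_pos: [0.5365, -0.1244, 0.0385]
tcp_rot: [180.0, 0.0, 176.7]
wrist_force: [-0.8, 3.0, 9.8]
opening: 0.0042
grasp_force: 99.5
```

```bash
python3 -m crank '[{"gripper":45,"travel":[0,0,-1],"twist":[0,0,0]},{"gripper":45,"travel":[0,0,0],"twist":[0,0,0]},{"gripper":45,"travel":[0,0,0],"twist":[0,0,0]},{"gripper":45,"travel":[0,0,-25],"twist":[0,0,0]},{"gripper":45,"travel":[0,0,-35],"twist":[0,0,0]},{"gripper":45,"travel":[35,0,-10],"twist":[0,0,0]},{"gripper":45,"travel":[35,0,0],"twist":[0,0,0]},{"gripper":45,"travel":[0,0,20],"twist":[0,0,0]},{"gripper":45,"travel":[0,0,30],"twist":[0,0,0]},{"gripper":45,"travel":[0,0,0],"twist":[0,0,0]}]'
python3 -c "
from h import *
need([.4662,-.1208,.034],176.6)"
```

```text
time: 19.62
ee_pos: [0.4644, -0.1203, 0.0563]
tcp_rot: [180.0, -0.3, 176.6]
wrist_force: [-0.8, 0.1, 1.0]
opening: 0.045
grasp_force: 0.0
t19.62 rv [ 0.0007 -0.0054  0.0006] final-frame mm [-1.9 -0.4 22.3] q [-15.  -4. -18.  76.  -0. -11.]
```

```bash
python3 -m crank '[{"gripper":45,"travel":[-1,0,12],"twist":[0,-0.005,0]},{"gripper":45,"travel":[0,0,9],"twist":[0,0,0]},{"gripper":45,"travel":[0,0,0],"twist":[0,0,0]},{"gripper":10,"travel":[0,0,0],"twist":[0,0,0]},{"gripper":10,"travel":[0,0,0],"twist":[0,0,0]},{"gripper":10,"travel":[0,0,0],"twist":[0,0,0]}]' 100; python3 -m crank '[{"gripper":10,"travel":[0,0,-30],"twist":[0,0,0]},{"gripper":10,"travel":[0,0,-40],"twist":[0,0,0]},{"gripper":10,"travel":[0,0,-30],"twist":[0,0,0]},{"gripper":10,"travel":[0,0,0],"twist":[0,0,0]}]'
```

```text
time: 20.38
ee_pos: [0.4673, -0.1196, 0.038]
tcp_rot: [179.9, 0.3, 176.7]
wrist_force: [-0.5, 7.5, 4.1]
opening: 0.0159
grasp_force: 97.5
time: 20.88
ee_pos: [0.4677, -0.1209, 0.1393]
tcp_rot: [-180.0, 0.4, 176.6]
wrist_force: [-0.3, -1.4, -3.2]
opening: 0.0158
grasp_force: 98.1
```

```bash
python3 -m crank '[{"gripper":10,"travel":[0,0,0],"twist":[0,0,-0.0775]},{"gripper":10,"travel":[0,0,0],"twist":[0,0,-0.0775]},{"gripper":10,"travel":[4,30,0],"twist":[0,0,0]},{"gripper":10,"travel":[5,40,0],"twist":[0,0,0]},{"gripper":10,"travel":[5,40,0],"twist":[0,0,0]},{"gripper":10,"travel":[5,40,0],"twist":[0,0,0]},{"gripper":10,"travel":[5,40,0],"twist":[0,0,0]},{"gripper":10,"travel":[5,40,0],"twist":[0,0,0]},{"gripper":10,"travel":[4,30,0],"twist":[0,0,0]},{"gripper":10,"travel":[0,20,0],"twist":[0,0,0]},{"gripper":10,"travel":[0,0,0],"twist":[0,0,0]},{"gripper":10,"travel":[0,0,0],"twist":[0,0,0]}]'
python3 -c "
from h import *
need([.408,.1543,.055],185.5)"
```

```text
time: 22.38
ee_pos: [0.4065, 0.1544, 0.136]
tcp_rot: [-179.9, 0.1, -174.5]
wrist_force: [-0.0, 0.1, -3.2]
opening: 0.0161
grasp_force: 98.4
t22.38 rv [-0.001   0.0021  0.0005] final-frame mm [-1.5 -0.2 81. ] q [ 21. -12. -16.  85.  -0.  15.]
```

```bash
python3 -m crank '[{"gripper":10,"travel":[-1.5,0,25],"twist":[0,0,0]},{"gripper":10,"travel":[0,0,30],"twist":[0,0,0]},{"gripper":10,"travel":[0,0,24],"twist":[0,0,0]},{"gripper":10,"travel":[-10,0,0],"twist":[0,0,0]},{"gripper":10,"travel":[-12,0,0],"twist":[0,0,0]},{"gripper":10,"travel":[0,0,0],"twist":[0,0,0]},{"gripper":10,"travel":[0,0,0],"twist":[0,0,0]}]'
python3 - <<'E'
from h import *
c,s=np.cos(np.radians(5.5)),np.sin(np.radians(5.5)); M=lambda x,y:np.array([.656+c*x-s*y,.2385+s*x+c*y])
need([*M(-.235,-.06),.055],185.5)
t=snap("top","t3"); d=snap("side","s3")
o=bot.get_obs(); e=o["ee_pos"]+np.array([c*.15,s*.15,.015])
for n in("t3","s3"):
    print(n,"tip",proj(n,e).round(1),"loaded gap",proj(n,[*M(-.058,-.06),.07]).round(1),"posts",[proj(n,[*M(-.058,y),.1]).round(1).tolist() for y in(-.08,-.04)])
a=cv2.resize(t[150:225,245:325],(480,450),interpolation=cv2.INTER_CUBIC)
b=cv2.resize(d[180:330,255:360],(315,450),interpolation=cv2.INTER_CUBIC)
cv2.imwrite("pics/c5.png",np.hstack([a,b])[:,:,::-1])
E
```

```text
time: 23.25
ee_pos: [0.4308, 0.1571, 0.0585]
tcp_rot: [-180.0, 0.2, -174.5]
wrist_force: [0.1, -0.3, -2.9]
opening: 0.0159
grasp_force: 98.4
t23.25 rv [-0.0003  0.0038  0.0001] final-frame mm [ 3.1 -0.6  3.5] q [ 20.  -8. -21.  76.  -0.  15.]
t3 tip [280.4 193.7] loaded gap [280.  187.2] posts [[284.8, 185.5], [273.7, 186.6]]
s3 tip [301.5 260.1] loaded gap [292.5 261.1] posts [[291.8, 248.3], [291.8, 260.3]]
```

View pics/c5.png

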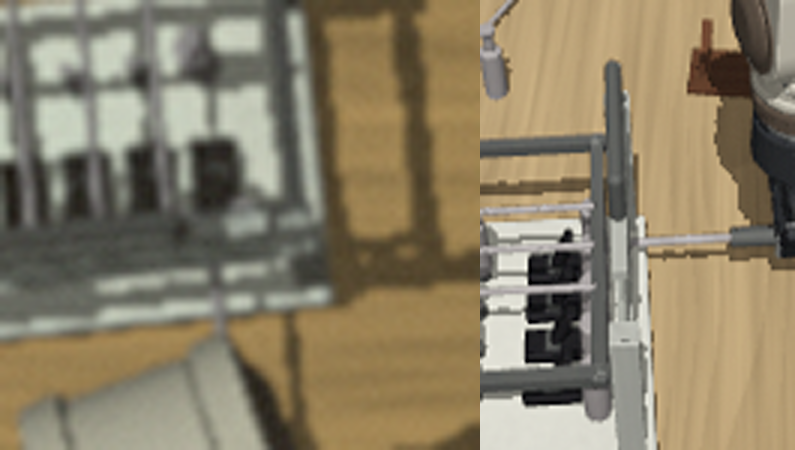

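The top crop shows the shank (x about 217) in line with the rightmost rocker (about 215), and the side crop shows it level below the raised sash. Advancing with force checks.

```bash
python3 -m crank '[{"gripper":10,"travel":[0,-0.6,3],"twist":[0,0.003,0]},{"gripper":10,"travel":[-8,0,0],"twist":[0,0,0]},{"gripper":10,"travel":[-8,0,0],"twist":[0,0,0]},{"gripper":10,"travel":[-8,0,0],"twist":[0,0,0]},{"gripper":10,"travel":[-6,0,0],"twist":[0,0,0]},{"gripper":10,"travel":[0,0,0],"twist":[0,0,0]}]'; python3 -m crank '[{"gripper":10,"travel":[-7,0,0],"twist":[0,0,0]},{"gripper":10,"travel":[-7,0,0],"twist":[0,0,0]},{"gripper":10,"travel":[0,0,0],"twist":[0,0,0]}]'
python3 - <<'E'
from h import *
c,s=np.cos(np.radians(5.5)),np.sin(np.radians(5.5)); M=lambda x,y:np.array([.656+c*x-s*y,.2385+s*x+c*y])
need([*M(-.0115-.15,-.06),.055],185.5)
E
```

```text
time: 24.1
ee_pos: [0.4607, 0.1594, 0.0549]
tcp_rot: [-180.0, 0.0, -174.5]
wrist_force: [-0.1, 0.4, -3.0]
opening: 0.0155
grasp_force: 98.4
time: 24.48
ee_pos: [0.4747, 0.1608, 0.055]
tcp_rot: [-180.0, 0.0, -174.5]
wrist_force: [0.2, 0.0, -2.9]
opening: 0.016
grasp_force: 98.4
t24.48 rv [-0.0004  0.0004  0.0002] final-frame mm [-26.4  -0.   -0. ] q [ 19.  -1. -16.  75.  -0.  13.]
```

```bash
python3 -m crank '[{"gripper":10,"travel":[-6,0,0],"twist":[0,0,0]},{"gripper":10,"travel":[-6,0,0],"twist":[0,0,0]}]'; python3 -m crank '[{"gripper":10,"travel":[-5,0,0],"twist":[0,0,0]},{"gripper":10,"travel":[-5,0,0],"twist":[0,0,0]}]';  python3 -m crank '[{"gripper":10,"travel":[-3,0,0],"twist":[0,0,0]},{"gripper":10,"travel":[0,0,0],"twist":[0,0,0]}]'
```

```text
time: 24.72
ee_pos: [0.4863, 0.1619, 0.055]
tcp_rot: [-180.0, -0.0, -174.5]
wrist_force: [-2.6, -1.1, -0.2]
opening: 0.0156
grasp_force: 98.4
time: 24.98
ee_pos: [0.4966, 0.163, 0.0551]
tcp_rot: [-180.0, 0.0, -174.5]
wrist_force: [-2.2, 0.4, -2.4]
opening: 0.0157
grasp_force: 98.4
time: 25.22
ee_pos: [0.4986, 0.1631, 0.0546]
tcp_rot: [-180.0, -0.1, -174.5]
wrist_force: [-5.2, -0.2, -0.8]
opening: 0.0163
grasp_force: 98.5
```

Force is rising from the rocker's ~1.5–2.5 N; push on to the stop.

```bash
python3 -m crank '[{"gripper":10,"travel":[-2,0,0],"twist":[0,0,0]},{"gripper":10,"travel":[0,0,0],"twist":[0,0,0]}]'; python3 -m crank '[{"gripper":10,"travel":[-2,0,0],"twist":[0,0,0]},{"gripper":10,"travel":[0,0,0],"twist":[0,0,0]}]'
```

```text
time: 25.48
ee_pos: [0.4991, 0.1631, 0.054]
tcp_rot: [-180.0, -0.3, -174.5]
wrist_force: [-11.5, -0.3, -0.9]
opening: 0.0161
grasp_force: 98.6
time: 25.72
ee_pos: [0.4994, 0.163, 0.0534]
tcp_rot: [-179.9, -0.5, -174.4]
wrist_force: [-18.5, -1.2, -0.9]
opening: 0.0162
grasp_force: 98.7
```

```bash
python3 -m crank '[{"gripper":10,"travel":[4,0,0],"twist":[0,0,0]},{"gripper":10,"travel":[10,0,0],"twist":[0,0,0]},{"gripper":10,"travel":[20,0,0],"twist":[0,0,0]},{"gripper":10,"travel":[25,0,0],"twist":[0,0,0]},{"gripper":10,"travel":[25,0,0],"twist":[0,0,0]},{"gripper":10,"travel":[25,0,0],"twist":[0,0,0]},{"gripper":10,"travel":[10,0,-25],"twist":[0,0,0]},{"gripper":10,"travel":[0,0,-40],"twist":[0,0,0]},{"gripper":10,"travel":[0,0,-20],"twist":[0,0,0]},{"gripper":10,"travel":[0,0,0],"twist":[0,0,0]}]'
python3 - <<'E'
from h import *
need([.4673,-.1209,.139],176.6)
t=snap("top","t4").astype(int).mean(2); a=cv2.imread("pics/t3.png").astype(int).mean(2); b=cv2.imread("pics/top0.png").astype(int).mean(2)
for v in range(166,192,2): print(v,t[v,246:290:2].astype(int),'|',b[v,270:290:2].astype(int))
E
```

```text
time: 26.98
ee_pos: [0.3854, 0.1525, 0.1414]
tcp_rot: [180.0, 0.2, -174.5]
wrist_force: [-0.2, -0.5, -2.9]
opening: 0.0161
grasp_force: 98.4
t26.98 rv [0.0008 0.0038 0.1557] final-frame mm [ -97.9 -268.     2.4] q [ 22. -15. -18.  86.  -0.  16.]
166 [ 94 108 107 162 166 165 137 131 193 196 199 151 130 172 201 197 189 119
 189 190 197 188] | [132 174 202 202 192 123 191 193 197 193]
168 [146 110 119 200 197 202 185 137 196 197 199 187 135 171 200 197 189 120
 191 193 194 189] | [138 173 204 200 193 119 195 196 193 189]
170 [150 115 114 197 199 198 196 137 196 198 197 153 132 162 198 196 183 118
 195 195 192 194] | [131 167 200 202 196 126 198 195 196 197]
172 [152 119 103 186 197 198 196 138 197 198 198 149 114 147 200 158  72  70
 149 178 197 188] | [115 147 200 182 161 123 149 180 199 195]
174 [176 124  89 172 201 185 165 124 167 194 134  84  74 112 155 108  27  32
  34 102 149 123] | [ 78 115 155 113  43  45  35 110 193 194]
176 [140 124  70 135 145  70  53 102  67 165  73  33  70 106 109 131  36  38
  36  78 101 148] | [ 68 105 107 130  34  43  42  81 172 195]
178 [ 25  90  71  69
[... 219 characters left out ...]
0 101 112 144  42  39  40  60 141 178]
182 [ 36  68  96  55 161  72  33 109  71 102 104  38  39 113  91  92  39  39
  41  63 164 194] | [ 37 113  93  93  39  40  35  64 103 114]
184 [ 43  66  98  52 110  50  39  84  74  92  77  41  39  95  82  89  42  44
  57 104 124 129] | [ 34 111  96  94  47  49  55 108 107  87]
186 [ 42  67  99  51  88  58  55  72  70  72  71  71  74  78  67  78  78  79
 110 137 150 148] | [ 63 101  84  85  79  80  77  79  81  78]
188 [ 63  70  78  75  73  72  72  72  70  67  66  68  69  63  51  64  86  83
  98 147 132 125] | [79 73 68 71 68 77 84 74 79 70]
190 [71 64 68 70 70 74 73 74 72 79 78 75 74 73 60 67 72 70 73 82 76 79] | [ 75  79  74  67  52  87  90 108 157 158]
```

The loaded rocker's dark area moved back (new dark pixels at rows 172–174, columns 276–282), and the other columns are unchanged. Returning the rod to the cradle.

```bash
python3 -m crank '[{"gripper":10,"travel":[0,0,0],"twist":[0,0.0038,0.0778]},{"gripper":10,"travel":[0,0,0],"twist":[0,0,0.0778]},{"gripper":10,"travel":[-10,-30,0],"twist":[0,0,0]},{"gripper":10,"travel":[-15,-40,0],"twist":[0,0,0]},{"gripper":10,"travel":[-15,-40,0],"twist":[0,0,0]},{"gripper":10,"travel":[-15,-40,0],"twist":[0,0,0]},{"gripper":10,"travel":[-15,-40,0],"twist":[0,0,0]},{"gripper":10,"travel":[-14,-40,0],"twist":[0,0,0]},{"gripper":10,"travel":[-10,-25,0],"twist":[0,0,0]},{"gripper":10,"travel":[-4,-13,0],"twist":[0,0,0]},{"gripper":10,"travel":[0,0,0],"twist":[0,0,0]},{"gripper":10,"travel":[0,0,0],"twist":[0,0,0]}]'
python3 - <<'E'
from h import *
need([.4675,-.1208,.039],176.6)
w=snap("wrist","w7"); s=snap("side","s4")
# rod tip / barrel back end in the side image, against prediction
o=bot.get_obs(); e=o["ee_pos"]; d=np.array([np.cos(np.radians(-3.4)),np.sin(np.radians(-3.4)),0])
for n,L in(("tip",.15),("shoulder",.05),("back",-.05)):
    p=proj("s4",e+d*L+[0,0,.015]); u,v=int(p[0]),int(p[1]); print(n,p.round(1)); print(s[v-3:v+5:2,u-10:u+11].mean(2).astype(int))
E
```

```text
time: 28.52
ee_pos: [0.4663, -0.1204, 0.1395]
tcp_rot: [-180.0, -0.2, 176.6]
wrist_force: [-0.2, -0.2, -2.3]
opening: 0.0159
grasp_force: 98.6
t28.52 rv [-0.0004 -0.004   0.0007] final-frame mm [ -1.2  -0.4 100.5] q [-14.  -5. -10.  85.  -0. -11.]
tip [296.1 166.3]
[[167 165 163 165 166 166 167 162 156 155 155 160 162 164 165 164 164 166
  165 163 160]
 [166 164 164 165 164 166 164 160 155 154 156 160 161 163 164 163 164 165
  164 162 157]
 [167 163 164 165 165 167 162 157 155 155 157 183 183 187 186 182 190 189
  164 194 191]
 [165 162 163 163 165 165 160 156 156 156 153 156 159 155 156 157 160 159
  157 154 152]]
shoulder [327.9 168. ]
[[162 161 164 166 166 166 165  83  86  88  87  83  80  81  85  84  86  93
   92  92  91]
 [182 188 180 182 181 188 169 143 143 144 139 119 117 117 115 114 112 110
  109 107 107]
 [133 137 141 144 134 138 143 153 149 153 148  94  99 100 101 103 105 105
  105 107 110]
 [160 164 167 168 169 167 165 149  80  80  78  53  57  59  57  59  58  54
   62  61  61]]
back [360.2 169.8]
[[ 78  81  84  78  79  79  78  59  74  78  79  67  63  57  54  66  71  70
   69  81  82]
 [113 111 112 111 112 110 109 107 104 106 130 166 162 163 166 165 153 154
  153 145  79]
 [105 107 106 107 109 109 110 112 110 115 147 162 159 161 163 162 164 164
  163 159 159]
 [ 58  60  74  76  77  77  61  64  64  80 148 163 158 162 164 162 162 165
  163 159 158]]
```

```bash
python3 -m crank '[{"gripper":10,"travel":[-1,-0.4,25],"twist":[0,-0.004,0]},{"gripper":10,"travel":[0,0,35],"twist":[0,0,0]},{"gripper":10,"travel":[0,0,20],"twist":[0,0,0]},{"gripper":10,"travel":[0,0,12],"twist":[0,0,0]},{"gripper":10,"travel":[0,0,4],"twist":[0,0,0]},{"gripper":10,"travel":[0,0,0],"twist":[0,0,0]},{"gripper":10,"travel":[0,0,0],"twist":[0,0,0]}]'; python3 -m crank '[{"gripper":10,"travel":[0,0,4],"twist":[0,0,0]},{"gripper":10,"travel":[0,0,0],"twist":[0,0,0]}]'
```

```text
time: 29.5
ee_pos: [0.4681, -0.1218, 0.0447]
tcp_rot: [-179.9, 0.1, 176.6]
wrist_force: [0.4, 0.5, -2.4]
opening: 0.0159
grasp_force: 98.6
time: 29.75
ee_pos: [0.4681, -0.1216, 0.0402]
tcp_rot: [-180.0, 0.1, 176.6]
wrist_force: [0.9, 1.5, -0.7]
opening: 0.0161
grasp_force: 99.0
```

```bash
python3 -m crank '[{"gripper":10,"travel":[0,0,2],"twist":[0,0,0]},{"gripper":10,"travel":[0,0,0],"twist":[0,0,0]}]'; python3 -m crank '[{"gripper":45,"travel":[0,0,0],"twist":[0,0,0]},{"gripper":45,"travel":[0,0,0],"twist":[0,0,0]},{"gripper":45,"travel":[0,0,0],"twist":[0,0,0]},{"gripper":45,"travel":[0,0,-20],"twist":[0,0,0]},{"gripper":45,"travel":[0,0,-40],"twist":[0,0,0]},{"gripper":45,"travel":[0,0,-50],"twist":[0,0,0]},{"gripper":45,"travel":[0,0,-50],"twist":[0,0,0]},{"gripper":45,"travel":[0,0,0],"twist":[0,0,0]},{"gripper":45,"travel":[0,0,0],"twist":[0,0,0]}]'
python3 - <<'E'
from h import *
s=snap("side","s5")
d=np.array([np.cos(np.radians(-3.4)),np.sin(np.radians(-3.4)),0]); e=np.array([.4662,-.1208,.053])
for n,L in(("tip",.15),("shoulder",.05),("back",-.05)):
    p=proj("s5",e+d*L); u,v=int(p[0]),int(p[1]); print(n,p.round(1)); print(s[v-4:v+5:2,u-10:u+11].mean(2).astype(int))
# bystander/rocker change check: side before vs after
a=cv2.imread("pics/side0.png")[:,:,::-1].astype(int); df=(abs(a-s.astype(int)).max(2)>60).astype(np.uint8)
n,l,st,c=cv2.connectedComponentsWithStats(df,connectivity=8)
for q in st[1:]:
    if q[4]>12: print(q)
E
```

```text
time: 30.0
ee_pos: [0.4683, -0.1213, 0.0395]
tcp_rot: [180.0, 0.2, 176.6]
wrist_force: [-3.0, 5.4, 11.9]
opening: 0.016
grasp_force: 100.5
time: 31.12
ee_pos: [0.4674, -0.1216, 0.1972]
tcp_rot: [-180.0, 0.0, 176.6]
wrist_force: [-0.5, -0.5, -0.9]
opening: 0.0448
grasp_force: 0.0
tip [297.9 190.2]
[[166 163 161 158 158 161 163 167 172 174 170 167 170 171 169 165 161 161
  161 162 158]
 [165 161 158 156 160 162 165 169 173 173 169 168 172 170 168 164 161 159
  160 160 156]
 [164 161 158 156 161 164 166 171 174 172 167 188 186 186 172 192 169 165
  166 162 158]
 [164 160 157 158 162 164 168 172 173 172 162 153 154 139 147 148 149 144
  151 155 160]
 [163 161 158 159 163 166 169 172 173 170 167 170 172 170 168 162 159 159
  158 156 152]]
shoulder [327.8 192.1]
[[164 168 169 171 169 166 164 163 162 161 165 164  82  86  84 116 171 166
  148  87  93]
 [164 166 167 169 169 165 164 162 162 160 125 122  94  95  91  92 134 127
  124 101 121]
 [177 182 194 188 190 190 193 196 197 194 107 109 110 111 111 111 109 111
  113 111 111]
 [161 158 160 162 159 157 156 156 160 159  72  83  87  89  91  91 
[... 721 characters left out ...]
447  44  13   9  67]
[490  61  17  20 183]
[616  65  11   5  30]
[ 592   68   48   56 1020]
[568  72  24  55 391]
[478  78  52  17 295]
[506  78  24  10 138]
[586  86  11  33 122]
[487  94  39  28 585]
[478  96   8  16  59]
[348 104   7   5  20]
[350 113   5   6  17]
[553 116  18  24 161]
[593 123  10   5  28]
[615 123  25   5  74]
[ 549  129   73   76 2261]
[534 157  11  13  62]
[ 462  159   42   35 1016]
[540 178  11  16  55]
[322 191   7   5  15]
[310 198  15   2  17]
[296 200   8  27 126]
[530 221  24  22 126]
[488 231  10   6  26]
[502 232  21   4  60]
[ 488  233   59   34 1423]
[461 238  38  27 355]
[458 245  55  29 408]
[299 253   5  25 109]
[270 257   6   5  22]
[281 256   5   5  18]
```

```bash
python3 -c "
from workcell import bot
print(bot.job_done())"
```

```text
the job is handed in; nothing more can be done
None
```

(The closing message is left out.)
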